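# Three test pieces into the drying pot, bayonet lid held at the half-way purge mark

### The arm

A 7-joint arm with a two-finger parallel gripper is mounted at the origin on the work surface. World frame = base frame: x ahead of the robot, y to its left, z up, the work surface at z = 0. Lengths are in mm, angles in rad, forces in N, time in s.
With the tool pointing down it reaches from about 350 to 900 mm from the base axis. Payload 7.2 kg.
Tool frame: the origin (TCP) lies midway between the tips of the shut fingers; the grasp point (between the pads) lies 19 mm behind it; z points along the fingers, y is the line along which they close (so a half turn about z gives the same grasp; the last joint's range is limited). The gripper opens to 85 mm and grips with 20 to 120 N. Pads are 22 mm wide; open, the fingers measure 114 mm over their backs; the gripper's body (76 mm by 85 mm) begins 54 mm behind the grasp point. The pads swing forward as they close: fully open they stand 13 mm farther back than shut.
Start: joints at [-1.303, 0.411, -0.013, 1.596, 0.006, 1.134, -0.082], TCP at [205.962, 590.092, 231.297] pointing down, gripper open.
Joint ranges: [-2.95, 2.95], [-0.29, 1.99], [-1.47, 1.44], [0.14, 2.54], [-1.03, 4.17], [0.13, 1.85], [-2.86, 2.86]. Speed limits (rad/s): [2.39, 2.39, 3.01, 3.01, 3.14, 3.14, 3.14].

### API

Orientations are given as a 3x3 rotation matrix whose columns are the frame's x, y, z axes.
In Python, from workcell import ctrl gives the robot as it stands.
- The arm moves only by the tool arm_command, never from a script. Its argument "targets" is a list of rows, each a list of 7 numbers: the turn, a rotation vector about the world's x, y, z normalised to -1 to 1, where 1 is 2 pi rad, then the shift along the world's x, y, z normalised to -1 to 1, where 1 is 0.6 m, then the opening, from 0 (shut) to 1 (fully open). A call has exactly 8 rows; each row shifts and turns the commanded pose from where the row before left it; what a row does not reach is not made up. A row lasts 1/12 s, in which the tool goes at most 41.7 mm and 7.16 degrees, less where a joint would pass 70% of its speed; a pose out of reach is approached as far as the arm can. A call with a number of a shift or a turn outside -1 to 1 is refused whole. A call with a gripper value outside its range is refused whole. The fingers move at their own pace and stop on an object; the grip force is fixed at half the most. Time passes only in rows, so rows that do not move let the fingers close, or fill a call up. It gives the time, the measured TCP pose, the force, the opening and the grip force at its end, in the units of the state.
- ctrl.state(): the state, without advancing time (a new reading comes with each control period).
- ctrl.capture(name): name is "side" or "top"; returns the picture (400x640x3 uint8, red, green, blue); there is no depth.
- ctrl.camera_model(name): a dict with "fx", "fy", "cx", "cy" (pixels), "camera_from_world" (4x4, takes a point from world to camera coordinates). Camera axes: x right, y down, z forward; pixel columns grow to the right and rows downward; lengths in mm; the calibration is good to about 2 mm. A picture is of the moment at which its call begins. camera_model takes no time and is no camera call.
- ctrl.hand_in(): hands the job in; it is judged then, once.
The state is a dict: "t": time; "joint_pos": joint angles; "qd": joint speeds; "effort": joint torques, N m; "tool_pos": TCP position; "tool_rot": TCP orientation; "ft_force": force on the tool from outside, world axes, zero at the start; "torque": the same for the moment, N m; "gripper_width": finger opening in mm; "grip_force": force on a finger pad.
Only numpy, scipy, OpenCV 4.12 (cv2) and the standard library are available. Lean on these libraries where they do the work, as an engineer would, in place of code of your own. Each camera call takes 0.05 s, during which the arm holds its last target. There are 200 camera calls.

### The job

Put exactly three of the five round wooden test pieces from the plywood board into the blue drying pot and leave the other two on the board. Then fit the bayonet lid on the pot, lugs down through the slots until it sits flush on the rim, and twist it clockwise (seen from above) against its spring until its grip bar points at the green marks, half-way to the lock; never go on to the red lock marks. Finish while still gripping the lid and holding it there, since it would spring back, and leave the glue jar, try square and tape measure where they are.

Things in the scene. Friction and masses are not known exactly. Their poses are not given: they have to be found in the camera images.
- pot: Blue round drying pot fixed to the bench, aluminium rim; 108 mm over the rim, 80 mm high, 4 mm floor. Origin at the centre of its underside, z up. Two bayonet slots in the lip of the mouth on its +x and -x sides, about 19 mm wide, reaching out to 43 mm from the axis. Same after a half turn. Below the rim it is 86 mm across inside.
- pot_mouth (a point): Centre of the pot's mouth at the top of the rim, axes as the pot's. Mouth 72 mm across, rim 5 mm thick. Marks on top of the rim, on both sides alike: black at the slots, green 40 degrees (0.70 rad) clockwise of them seen from above (half-way), red 80 degrees (1.40 rad) clockwise (lock).
- lid: Bayonet lid, first standing on its skirt on the bench, 47 mm high, 0.15 kg. Origin at the centre of its underside, z up. Aluminium skirt 64 mm across with a bevelled foot, z 0 to 12 mm; two steel lugs on its +x and -x sides, 9 mm wide, z 0 to 5 mm, out to 39.5 mm from the axis; black flange 84 mm across, z 12 to 19 mm; orange grip bar above. Same after a half turn.
- lid_grip (a point): Middle of the lid's orange grip bar, 33 mm above the lid's origin, on its axis. The bar is 70 mm long along the lid's x axis (in line with the lugs), 14 mm wide along y, and reaches from 14 mm below to 14 mm above this point. Lid seated: this point is 21 mm above the pot's mouth (33 mm if the lugs missed the slots and stand on the lip).
- collar (a joint): Sprung brass collar in the pot that the lugs push round; rad, 0 at rest, growing as the lid turns clockwise seen from above. The lugs meet it after about 0.16 rad, so lid angle from the slots = value + 0.16: green marks 0.54, red marks (lock, hard stop) 1.24. Spring torque 0.04 N m at 0, 0.10 half-way, 0.19 at the lock; it turns a released lid back.
- board: Plywood board lying fixed on the bench, 270 mm (its x) by 90 mm (its y), 18 mm thick. Origin at the centre of its underside. The five pieces stand on it in a row along its x axis, about 50 mm apart.
- piece0: Dark wooden test piece, an upright round plug 30 mm in diameter, 20 mm high, 12 g, with a small pale dot on top; origin at the centre of its underside. All five are alike; any three will do.
- piece1: Dark wooden test piece, an upright round plug 30 mm in diameter, 20 mm high, 12 g, with a small pale dot on top; origin at the centre of its underside. All five are alike; any three will do.
- piece2: Dark wooden test piece, an upright round plug 30 mm in diameter, 20 mm high, 12 g, with a small pale dot on top; origin at the centre of its underside. All five are alike; any three will do.
- piece3: Dark wooden test piece, an upright round plug 30 mm in diameter, 20 mm high, 12 g, with a small pale dot on top; origin at the centre of its underside. All five are alike; any three will do.
- piece4: Dark wooden test piece, an upright round plug 30 mm in diameter, 20 mm high, 12 g, with a small pale dot on top; origin at the centre of its underside. All five are alike; any three will do.
- glue: Bystander: yellow glue jar with red cap, 60 mm diameter, 85 mm high, standing; origin at the centre of its underside.
- square: Bystander: try square lying flat, wooden stock 120 mm long (along its y), steel blade to about 175 mm along its x, 18 mm high; origin at the middle of the stock's underside.
- tape: Bystander: yellow tape measure, 70 x 35 x 60 mm high, standing; origin at the centre of its underside.
Things that resemble listed ones, but are neither listed nor needed, are in the scene too. What is shaped like the piece4 but yellow is not meant.

How it is judged:
By the outcome, as a careful person would: the job done as asked, in the order asked, and still so for the second after the job is handed in, while the arm keeps its last pose, push and grip.
It also fails if it takes over 70 s, if anything falls off the work surface, if the arm or the gripper's body presses on something with over 40 N, if the wrist force passes 120 N, or if a joint passes its speed limit or range.

## Working session

There is one attempt and no reset: what is moved stays moved. The work goes in short steps, Python scripts to look and compute and a tool call to move; the robot and the scene stay as the last step left them, time stands still between calls to the robot, and variables do not carry over. Pictures are saved under pics/ and viewed, at most 10 in all, crops included, and the job is handed in when it is done.

Besides the shell and the picture viewer there is one more tool, called after "Emit:" in YAML: its name, and indented under it one key for each argument. arm_command: Moves the arm, as the interface text tells. Scaled input: -1 to 1 covers 0.6 m each way for a shift and 2 pi rad each way for a turn. Its arguments: {"type":"object","properties":{"targets":{"type":"array"}},"required":["targets"]}

```bash
mkdir -p pics; ls; python3 - <<'E'
from workcell import ctrl
import cv2,numpy as np
s=ctrl.state(); print({k:np.round(v,3).tolist() for k,v in s.items()})
for n in("side","top"):
    m=ctrl.camera_model(n); print(n,m["fx"],m["cx"],m["cy"],np.round(m["camera_from_world"],3).tolist())
    im=ctrl.capture(n); cv2.imwrite(f"pics/{n}0.png",im[:,:,::-1])
E
```

```text
pics
{'t': 0.0, 'joint_pos': [-1.303, 0.412, -0.013, 1.597, 0.006, 1.134, -0.082], 'qd': [-0.0, 0.0, 0.001, 0.002, 0.0, 0.0, -0.0], 'effort': [-0.001, -60.064, 0.682, -29.942, 0.014, 0.011, -0.0], 'tool_pos': [205.83, 589.611, 230.448], 'tool_rot': [[-0.944, 0.329, -0.0], [0.329, 0.944, -0.002], [-0.0, -0.002, -1.0]], 'ft_force': [-0.117, -0.182, -1.051], 'torque': [0.029, -0.021, -0.008], 'grip_force': 0.0, 'gripper_width': 85.525}
side 489.2055120491373 328.9898207822456 203.89587722294837 [[-0.986, -0.169, -0.0, 583.053], [-0.089, 0.521, -0.849, 127.079], [0.144, -0.837, -0.528, 997.899], [0.0, 0.0, 0.0, 1.0]]
top 442.29577796316545 313.8788688949858 197.2980982702649 [[-0.013, -1.0, -0.019, -6.582], [-0.985, 0.016, -0.169, 615.813], [0.169, 0.016, -0.985, 1120.847], [0.0, 0.0, 0.0, 1.0]]
```

View pics/top0.png

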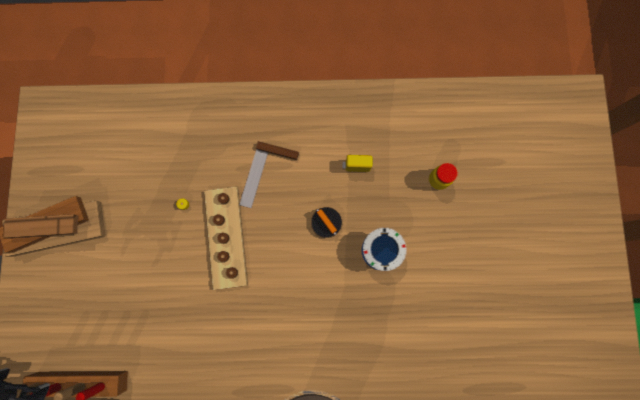

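View pics/side0.png

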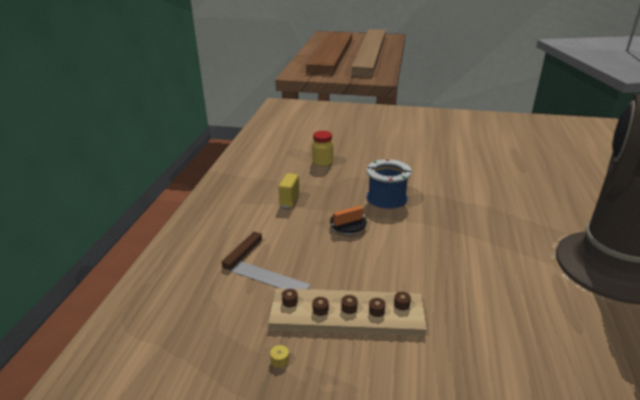

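The top view shows five dark plugs on the board at px (223,198), (218,220), (223,238), (223,256) and (232,272). The yellow lookalike is at (181,204), the lid with its orange bar at (327,222) and the pot at (384,250). The side view matches: plugs at (290,297) to (402,299), yellow decoy at (280,356), pot at (388,183) and lid at (348,220). What could be mistaken for a test piece is the yellow plug and the dark end of the try-square stock at (277,150). I'm choosing the dark plugs on the board.

```bash
cat > h.py <<'E'
from workcell import ctrl
import cv2,numpy as np
def ray(n,u,v):
    m=ctrl.camera_model(n);T=m["camera_from_world"];R=T[:3,:3]
    return -R.T@T[:3,3], R.T@np.array([(u-m["cx"])/m["fx"],(v-m["cy"])/m["fy"],1.])
def plane(n,u,v,z):
    o,d=ray(n,u,v); return o+d*(z-o[2])/d[2]
def tri(a,b):
    (o,d),(p,e)=ray("top",*a),ray("side",*b)
    s=np.linalg.lstsq(np.c_[d,-e],p-o,rcond=None)[0]
    P,Q=o+s[0]*d,p+s[1]*e; return (P+Q)/2,np.linalg.norm(P-Q)
def blobs(mask,lo,hi,roi):
    M=np.zeros_like(mask);x0,y0,x1,y1=roi;M[y0:y1,x0:x1]=mask[y0:y1,x0:x1]
    n,l,s,c=cv2.connectedComponentsWithStats(M,connectivity=4)
    return [(c[i].round(1),s[i,4],l==i) for i in range(1,n) if lo<=s[i,4]<=hi]
def hsv(im): return cv2.cvtColor(im,cv2.COLOR_RGB2HSV)
def pix(n,P):
    m=ctrl.camera_model(n);c=m["camera_from_world"]@np.r_[P,1]
    return np.array([m["fx"]*c[0]/c[2]+m["cx"],m["fy"]*c[1]/c[2]+m["cy"]])
E
cat > m1.py <<'E'
from h import *
top=cv2.imread("pics/top0.png")[:,:,::-1].copy();side=cv2.imread("pics/side0.png")[:,:,::-1].copy()
H={"top":hsv(top),"side":hsv(side)}
for n,roi in(("top",(200,180,250,295)),("side",(265,285,430,335))):
    for c,a,_ in blobs((H[n][:,:,2]<95).astype(np.uint8),30,500,roi): print(n,"piece",c,a,plane(n,*c,28).round(1))
for n,roi in(("top",(305,200,350,245)),("side",(325,200,375,240))):
    h=H[n]; m=((h[:,:,0]<16)&(h[:,:,1]>170)&(h[:,:,2]>120)).astype(np.uint8)
    for c,a,l in blobs(m,20,900,roi):
        v,u=np.nonzero(l); P=np.array([plane(n,x,y,47 if n=="top" else 40) for x,y in zip(u,v)])[:,:2]
        w,V=np.linalg.eigh(np.cov(P.T)); d=V[:,1]; t=(P-P.mean(0))@d
        print(n,"bar",c,a,P.mean(0).round(1),"ang",np.arctan2(d[1],d[0]).round(3),"len",np.ptp(t).round(1))
    for c,a,l in blobs(((h[:,:,2]<60)).astype(np.uint8),100,2000,roi): print(n,"flange",c,a,plane(n,*c,19).round(1))
h=H["top"];roi=(355,220,412,275)
m=((h[:,:,1]<60)&(h[:,:,2]>130)).astype(np.uint8)
b=max(blobs(m,50,3000,roi),key=lambda x:x[1]); v,u=np.nonzero(b[2])
hull=cv2.convexHull(np.c_[u,v].astype(np.int32))[:,0]
P=np.array([plane("top",*p,80)[:2] for p in hull]);(c,r)=cv2.minEnclosingCircle(P.astype(np.float32))
e=cv2.fitEllipse(hull.astype(np.float32));ce=plane("top",*e[0],80)
print("rim circle",np.round(c,1),round(r,1),"ellipse ctr",np.round(e,1) if 0 else ce.round(1),e)
for nm,k in(("green",(h[:,:,0]>40)&(h[:,:,0]<85)&(h[:,:,1]>90)),("red",((h[:,:,0]<8)|(h[:,:,0]>170))&(h[:,:,1]>110)),("black",(h[:,:,2]<70))):
    for q,a,_ in blobs(k.astype(np.uint8),2,400,roi):
        p=plane("top",*q,80)[:2]-ce[:2]; print(nm,q,a,"r",np.hypot(*p).round(1),"ang",np.degrees(np.arctan2(p[1],p[0])).round(1))
crop=lambda im,x0,y0,x1,y1,f:cv2.resize(im[y0:y1,x0:x1],None,fx=f,fy=f,interpolation=cv2.INTER_CUBIC)
A=crop(top,170,180,260,295,5);B=crop(top,300,195,355,250,5);C=crop(top,355,220,415,280,5)
X=np.zeros((575,775,3),np.uint8);X[:575,:450]=A;X[:275,455:730]=B;X[275:575,455:755]=C
cv2.imwrite("pics/crop1.png",X[:,:,::-1])
E
python3 m1.py
```

```text
top piece [223.4 198.7] 70 [620.  230.6  28. ]
top piece [218.8 219.8] 69 [562.5 241.8  28. ]
top piece [223.3 237.9] 72 [513.6 228.6  28. ]
top piece [223.2 256.4] 73 [464.4 227.8  28. ]
top piece [231.9 272.4] 71 [422.2 203.9  28. ]
side piece [289.4 298.7] 226 [623.2 234.7  28. ]
side piece [401.7 301.7] 236 [424.6 208.4  28. ]
side piece [348.9 305.2] 226 [515.9 233.1  28. ]
side piece [320.2 307.3] 241 [564.8 246.8  28. ]
side piece [376.7 308.3] 237 [467.  232.5  28. ]
top bar [326.3 220.7] 143 [553.4 -47.6] ang -2.521 len 68.8
top flange [333.1 216.9] 209 [566.7 -66.5  19. ]
top flange [319.9 226.5] 277 [541.2 -30.4  19. ]
side bar [348.1 211. ] 57 [557.  -52.4] ang -2.537 len 62.3
side flange [350.5 226.7] 329 [547. -22.  19.]
rim circle [ 475.8 -184.3] 53.0 ellipse ctr [ 476.4 -181.    80. ] ((379.6648864746094, 248.59909057617188), (32.84434509277344, 41.08292770385742), 179.4180450439453)
green [396.6 234.2] 5 r 57.0 ang -51.1
green [371.8 263.4] 5 r 42.4 ang 150.1
red [403.4 245.4] 8 r 60.7 ang -83.2
red [365.3 251.9] 9 r 37.4 ang 102.0
black [384. 230.] 3 r 48.7 ang -15.3
black [384.  244.6] 371 r 15.1 ang -48.8
black [363.  257.5] 2 r 48.0 ang 116.9
black [367.8 264.2] 9 r 49.7 ang 141.0
black [384.7 267.7] 3 r 49.1 ang -167.3
```

View pics/crop1.png

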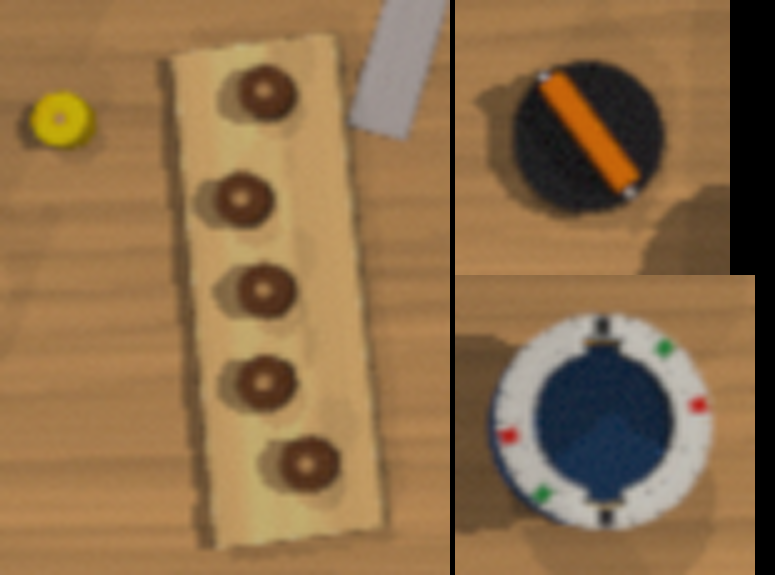

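The crop shows the five dark plugs with pale dots, set apart from the yellow one, plus the lid bar at about 37° in the image and the pot's black, green and red marks. I'll refine using the dots and the mark pairs.

```bash
cat > m2.py <<'E'
from h import *
from scipy.ndimage import zoom
top=cv2.imread("pics/top0.png")[:,:,::-1].copy();side=cv2.imread("pics/side0.png")[:,:,::-1].copy()
def dot(im,c):
    g=im.astype(float).sum(2);x,y=int(round(c[0])),int(round(c[1]));r=3
    W=g[y-r:y+r+1,x-r:x+r+1].copy()
    yy,xx=np.mgrid[y-r:y+r+1,x-r:x+r+1]; W[np.hypot(xx-c[0],yy-c[1])>r]=0
    W=np.clip(W-(W.max()*.6),0,None); return (xx*W).sum()/W.sum(),(yy*W).sum()/W.sum()
T=[(223.4,198.7),(218.8,219.8),(223.3,237.9),(223.2,256.4),(231.9,272.4)]
S=[(289.4,295),(320.2,303),(348.9,301),(376.7,304),(401.7,297)]
for a,b in zip(T,S):
    p,q=dot(top,a),dot(side,b); P,e=tri(p,q)
    print(np.round(p,1),np.round(q,1),"tri",P.round(1),e.round(1),"top@38",plane("top",*p,38).round(1)[:2],"side@38",plane("side",*q,38).round(1)[:2])
C=np.array((384.3,248.77));c=plane("top",*C,80);print("pot top",c.round(1))
m=dict(b=((384.,230),(384.7,267.7),0),g=((396.6,234.2),(371.8,263.4),40),r=((403.4,245.4),(365.3,251.9),80))
for k,(p,q,o) in m.items():
    d=plane("top",*p,80)-plane("top",*q,80); print(k,"slot ang",(np.degrees(np.arctan2(d[1],d[0]))+o).round(1),"diam",np.hypot(*d[:2]).round(1))
h=hsv(side);ms=blobs(((h[:,:,1]<60)&(h[:,:,2]>150)).astype(np.uint8),50,3000,(355,150,420,215))
for c_,a,l in ms:
    v,u=np.nonzero(l);print("side rim bbox",u.min(),u.max(),v.min(),v.max(),a)
for nm,k in(("green",(h[:,:,0]>40)&(h[:,:,0]<85)&(h[:,:,1]>70)),("red",((h[:,:,0]<8)|(h[:,:,0]>170))&(h[:,:,1]>70))):
    print(nm,[(q.tolist(),a,plane("side",*q,80).round(1).tolist()) for q,a,_ in blobs(k.astype(np.uint8),2,60,(360,155,418,185))])
print("pot predicted side px",pix("side",c).round(1), "lid bar top",plane("top",326.3,220.7,46).round(1),"lid flange via ends tri",tri((326.3,220.7),(348.1,211.))) 
E
python3 m2.py
```

```text
[222.3 197.6] [289.2 293.8] tri [622.7 231.8  36.9] 2.4 top@38 [621.3 231.4] side@38 [623.6 232.8]
[217.6 219.2] [320.1 301.8] tri [564.4 243.   37.1] 2.5 top@38 [563.1 242.7] side@38 [565.5 243.8]
[222.2 237.4] [349.1 299.9] tri [515.2 229.7  37.3] 2.2 top@38 [514.  229.4] side@38 [516.2 230.4]
[222.2 256. ] [376.9 302.9] tri [466.3 228.6  37. ] 2.3 top@38 [465.1 228.3] side@38 [467.4 229.6]
[230.7 272.4] [402.2 296.4] tri [423.4 205.   37.5] 2.5 top@38 [422.2 204.9] side@38 [424.7 205.5]
pot top [ 475.8 -192.7   80. ]
b slot ang -1.2 diam 94.9
g slot ang -2.1 diam 97.8
r slot ang -1.2 diam 98.0
side rim bbox 369 411 159 169 160
side rim bbox 368 389 169 178 66
green []
red [([387.5, 160.0], np.int32(2), [484.2, -242.0, 80.0]), ([390.2, 179.0], np.int32(4), [471.2, -144.6, 80.0])]
pot predicted side px [389.6 169.3] lid bar top [553.5 -47.6  46. ] lid flange via ends tri (array([555.10562923, -47.58619953,  43.0723956 ]), np.float64(2.542347922732826))
```

Stereo gives piece tops at z≈37 (expected 38). The pot centre is at about (476.8,-193) with its slots at -1.4°, and the lid is at about (554.7,-47.3) with its bar at 0.615 rad. I'll take pieces E (423.4,205), D (466.3,228.6) and C (515.2,229.7).

Emit:
arm_command:
  targets:
    - [0,0,0.0178,0.0227,-0.04,-0.012,0.6]
    - [0,0,0.0178,0.0227,-0.04,-0.012,0.6]
    - [0,0,0.0178,0.0227,-0.04,-0.012,0.6]
    - [0,0,0,0.0227,-0.04,-0.012,0.6]
    - [0,0,0,0.0227,-0.04,-0.012,0.6]
    - [0,0,0,0.0227,-0.04,-0.012,0.6]
    - [0,0,0,0.0227,-0.04,-0.012,0.6]
    - [0,0,0,0.0227,-0.04,-0.012,0.6]

```text
t: 0.77
tool_pos: [315.3, 396.6, 173.2]
tool_rot: [[-1.0, 0.0, -0.0], [0.0, 1.0, -0.0], [0.0, -0.0, -1.0]]
ft_force: [0.4, -0.4, 0.2]
gripper_width: 51.4
grip_force: 0.0
```

Emit:
arm_command:
  targets:
    - [0,0,0,0.0227,-0.04,-0.012,0.6]
    - [0,0,0,0.0227,-0.04,-0.012,0.6]
    - [0,0,0,0.0227,-0.04,-0.012,0.6]
    - [0,0,0,0.0227,-0.04,-0.012,0.6]
    - [0,0,0,0.0227,-0.04,-0.012,0.6]
    - [0,0,0,0.0227,-0.04,-0.012,0.6]
    - [0,0,0,0.0227,-0.04,-0.012,0.6]
    - [0,0,0,0,0,0,0.6]

```text
t: 1.43
tool_pos: [411.9, 224.4, 122.0]
tool_rot: [[-1.0, 0.007, -0.001], [0.007, 1.0, -0.003], [0.001, -0.003, -1.0]]
ft_force: [-0.2, -0.9, -0.0]
gripper_width: 51.3
grip_force: 0.0
```

Emit:
arm_command:
  targets:
    - [0,0,0,0.011,-0.021,-0.02,0.6]
    - [0,0,0,0.011,-0.021,-0.03,0.6]
    - [0,0,0,0,0,-0.03,0.6]
    - [0,0,0,0,0,-0.025,0.6]
    - [0,0,0,0,0,-0.013,0.6]
    - [0,0,0,0,0,0,0.6]
    - [0,0,0,0,0,0,0.6]
    - [0,0,0,0,0,0,0.6]

```text
t: 2.1
tool_pos: [423.8, 205.4, 53.2]
tool_rot: [[-1.0, -0.0, 0.001], [-0.0, 1.0, 0.001], [-0.001, 0.001, -1.0]]
ft_force: [0.3, 0.6, -0.6]
gripper_width: 51.5
grip_force: 0.0
```

Emit:
arm_command:
  targets:
    - [0,0,0,0,0,-0.02,0.6]
    - [0,0,0,0,0,-0.025,0.6]
    - [0,0,0,0,0,-0.013,0.6]
    - [0,0,0,0,0,0,0.6]
    - [0,0,0,0,0,0,0.2]
    - [0,0,0,0,0,0,0.2]
    - [0,0,0,0,0,0,0.2]
    - [0,0,0,0,0,0,0.2]

```text
t: 2.77
tool_pos: [423.9, 205.2, 18.7]
tool_rot: [[-1.0, 0.0, 0.001], [0.0, 1.0, 0.001], [-0.001, 0.001, -1.0]]
ft_force: [-1.7, -1.1, 6.8]
gripper_width: 27.8
grip_force: 59.6
```

Emit:
arm_command:
  targets:
    - [0,0,0,0,0,0.03,0.2]
    - [0,0,0,0,0,0.06,0.2]
    - [0,0,0,0.0081,-0.0603,0.05,0.2]
    - [0,0,0,0.0081,-0.0603,0,0.2]
    - [0,0,0,0.0081,-0.0603,0,0.2]
    - [0,0,0,0.0081,-0.0603,0,0.2]
    - [0,0,0,0.0081,-0.0603,0,0.2]
    - [0,0,0,0.0081,-0.0603,0,0.2]

```text
t: 3.43
tool_pos: [452.3, -9.6, 99.0]
tool_rot: [[-1.0, -0.0, 0.002], [-0.0, 1.0, 0.0], [-0.002, 0.0, -1.0]]
ft_force: [0.6, 1.0, 0.2]
gripper_width: 28.1
grip_force: 59.3
```

Emit:
arm_command:
  targets:
    - [0,0,0,0.0081,-0.0603,0,0.2]
    - [0,0,0,0.0081,-0.0603,0,0.2]
    - [0,0,0,0.0081,-0.0603,0,0.2]
    - [0,0,0,0.0081,-0.0603,0,0.2]
    - [0,0,0,0.0081,-0.0603,0,0.2]
    - [0,0,0,0,0,-0.01,0.2]
    - [0,0,0,0,0,-0.01,0.2]
    - [0,0,0,0,0,0,0.2]

```text
t: 4.1
tool_pos: [475.6, -188.2, 85.2]
tool_rot: [[-1.0, 0.001, -0.001], [0.001, 1.0, 0.001], [0.001, 0.001, -1.0]]
ft_force: [-0.1, 0.5, -0.7]
gripper_width: 28.1
grip_force: 59.3
```

Emit:
arm_command:
  targets:
    - [0,0,0,0.002,-0.0075,-0.005,0.2]
    - [0,0,0,0,0,0,0.2]
    - [0,0,0,0,0,0,0.5]
    - [0,0,0,0,0,0,0.5]
    - [0,0,0,0,0,0,0.5]
    - [0,0,0,0,0,0,0.5]
    - [0,0,0,0,0,0.03,0.5]
    - [0,0,0,0,0,0.03,0.6]

```text
t: 4.77
tool_pos: [476.7, -192.9, 118.8]
tool_rot: [[-1.0, 0.0, -0.002], [0.0, 1.0, 0.001], [0.002, 0.001, -1.0]]
ft_force: [0.3, 0.3, 1.5]
gripper_width: 50.7
grip_force: 0.0
```

```bash
python3 - <<'E'
from h import *
print(ctrl.state()["tool_pos"].round(1) if hasattr(ctrl.state()["tool_pos"],'round') else ctrl.state()["tool_pos"])
t=ctrl.capture("top");s=ctrl.capture("side")
a=cv2.resize(t[170:300,180:440],None,fx=3,fy=3,interpolation=cv2.INTER_CUBIC);b=cv2.resize(s[130:210,320:450],None,fx=2,fy=2,interpolation=cv2.INTER_CUBIC)
X=np.zeros((560,780,3),np.uint8);X[:390]=a;X[390:550,:260]=b
cv2.imwrite("pics/c2.png",X[:,:,::-1])
E
```

```text
[ 476.7 -192.9  118.8]
```

View pics/c2.png

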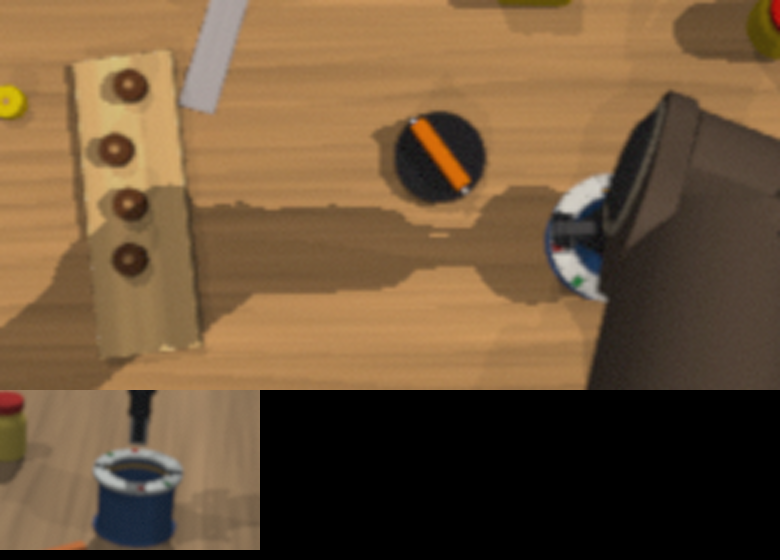

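Piece E is gone from the board, the others at crop px (130,85), (117,150), (130,204) and (130,258) haven't moved, and the gripper is centred over the pot. Next is D.

Emit:
arm_command:
  targets:
    - [0,0,0,-0.00145,0.0585,0,0.6]
    - [0,0,0,-0.00145,0.0585,0,0.6]
    - [0,0,0,-0.00145,0.0585,0,0.6]
    - [0,0,0,-0.00145,0.0585,0,0.6]
    - [0,0,0,-0.00145,0.0585,0,0.6]
    - [0,0,0,-0.00145,0.0585,0,0.6]
    - [0,0,0,-0.00145,0.0585,0,0.6]
    - [0,0,0,-0.00145,0.0585,0,0.6]

```text
t: 5.53
tool_pos: [470.0, 89.2, 118.8]
tool_rot: [[-1.0, 0.0, -0.0], [0.0, 1.0, 0.0], [0.0, 0.0, -1.0]]
ft_force: [0.3, -0.5, -0.9]
gripper_width: 51.4
grip_force: 0.0
```

Emit:
arm_command:
  targets:
    - [0,0,0,-0.00145,0.0585,-0.01,0.6]
    - [0,0,0,-0.00145,0.0585,-0.02,0.6]
    - [0,0,0,-0.00145,0.0585,-0.02,0.6]
    - [0,0,0,-0.00145,0.0585,-0.02,0.6]
    - [0,0,0,0,0,-0.02,0.6]
    - [0,0,0,0,0,-0.02,0.6]
    - [0,0,0,0,0,0,0.6]
    - [0,0,0,0,0,0,0.6]

```text
t: 6.2
tool_pos: [466.4, 227.4, 52.4]
tool_rot: [[-1.0, 0.0, -0.002], [0.0, 1.0, -0.001], [0.002, -0.001, -1.0]]
ft_force: [0.7, 0.2, 0.2]
gripper_width: 51.5
grip_force: 0.0
```

Emit:
arm_command:
  targets:
    - [0,0,0,0,0.001,-0.02,0.6]
    - [0,0,0,0,0,-0.023,0.6]
    - [0,0,0,0,0,-0.011,0.6]
    - [0,0,0,0,0,0,0.6]
    - [0,0,0,0,0,0,0.2]
    - [0,0,0,0,0,0,0.2]
    - [0,0,0,0,0,0,0.2]
    - [0,0,0,0,0,0.01,0.2]

```text
t: 6.87
tool_pos: [467.0, 228.3, 26.9]
tool_rot: [[-1.0, 0.0, -0.0], [0.0, 1.0, -0.0], [0.0, -0.0, -1.0]]
ft_force: [-0.7, -0.0, -0.3]
gripper_width: 27.7
grip_force: 59.2
```

Emit:
arm_command:
  targets:
    - [0,0,0,0,0,0.05,0.2]
    - [0,0,0,0,0,0.065,0.2]
    - [0,0,0,0.00145,-0.0585,0,0.2]
    - [0,0,0,0.00145,-0.0585,0,0.2]
    - [0,0,0,0.00145,-0.0585,0,0.2]
    - [0,0,0,0.00145,-0.0585,0,0.2]
    - [0,0,0,0.00145,-0.0585,0,0.2]
    - [0,0,0,0.00145,-0.0585,0,0.2]

```text
t: 7.53
tool_pos: [472.4, 16.4, 96.7]
tool_rot: [[-1.0, -0.0, 0.001], [-0.0, 1.0, 0.0], [-0.001, 0.0, -1.0]]
ft_force: [0.6, 0.2, 0.3]
gripper_width: 27.8
grip_force: 59.2
```

Emit:
arm_command:
  targets:
    - [0,0,0,0.00145,-0.0585,0,0.2]
    - [0,0,0,0.00145,-0.0585,0,0.2]
    - [0,0,0,0.00145,-0.0585,0,0.2]
    - [0,0,0,0.00145,-0.0585,0,0.2]
    - [0,0,0,0.00145,-0.0585,0,0.2]
    - [0,0,0,0.00145,-0.0585,0,0.2]
    - [0,0,0,0,0,-0.01,0.2]
    - [0,0,0,0,0,0,0.2]

```text
t: 8.2
tool_pos: [476.9, -195.0, 89.8]
tool_rot: [[-1.0, 0.005, 0.0], [0.005, 1.0, -0.001], [-0.0, -0.001, -1.0]]
ft_force: [-0.8, 1.0, 0.2]
gripper_width: 27.4
grip_force: 59.2
```

Emit:
arm_command:
  targets:
    - [0,0,0,0,0,-0.01,0.2]
    - [0,0,0,0,0,0,0.2]
    - [0,0,0,0,0,0,0.5]
    - [0,0,0,0,0,0,0.5]
    - [0,0,0,0,0,0,0.5]
    - [0,0,0,0,0,0,0.5]
    - [0,0,0,0,0,0.03,0.5]
    - [0,0,0,0,0,0.03,0.6]

```text
t: 8.87
tool_pos: [476.8, -192.2, 119.5]
tool_rot: [[-1.0, -0.0, -0.002], [-0.0, 1.0, 0.001], [0.002, 0.001, -1.0]]
ft_force: [0.4, -0.1, 1.5]
gripper_width: 51.0
grip_force: 0.0
```

Emit:
arm_command:
  targets:
    - [0,0,0,0.0053,0.0587,0,0.6]
    - [0,0,0,0.0053,0.0587,0,0.6]
    - [0,0,0,0.0053,0.0587,0,0.6]
    - [0,0,0,0.0053,0.0587,0,0.6]
    - [0,0,0,0.0053,0.0587,0,0.6]
    - [0,0,0,0.0053,0.0587,0,0.6]
    - [0,0,0,0.0053,0.0587,0,0.6]
    - [0,0,0,0.0053,0.0587,0,0.6]

```text
t: 9.53
tool_pos: [502.9, 91.0, 120.1]
tool_rot: [[-1.0, -0.0, 0.001], [-0.0, 1.0, 0.0], [-0.001, 0.0, -1.0]]
ft_force: [1.1, -0.1, -0.1]
gripper_width: 51.4
grip_force: 0.0
```

Emit:
arm_command:
  targets:
    - [0,0,0,0.0053,0.0587,-0.01,0.6]
    - [0,0,0,0.0053,0.0587,-0.02,0.6]
    - [0,0,0,0.0053,0.0587,-0.02,0.6]
    - [0,0,0,0.0053,0.0587,-0.02,0.6]
    - [0,0,0,0,0,-0.02,0.6]
    - [0,0,0,0,0,-0.02,0.6]
    - [0,0,0,0,0,0,0.6]
    - [0,0,0,0,0,0,0.6]

```text
t: 10.2
tool_pos: [515.3, 228.1, 53.2]
tool_rot: [[-1.0, 0.002, -0.002], [0.002, 1.0, -0.002], [0.002, -0.002, -1.0]]
ft_force: [0.4, -0.5, 0.6]
gripper_width: 51.2
grip_force: 0.0
```

Emit:
arm_command:
  targets:
    - [0,0,0,0,0.001,-0.02,0.6]
    - [0,0,0,0,0,-0.023,0.6]
    - [0,0,0,0,0,-0.012,0.6]
    - [0,0,0,0,0,0,0.6]
    - [0,0,0,0,0,0,0.2]
    - [0,0,0,0,0,0,0.2]
    - [0,0,0,0,0,0,0.2]
    - [0,0,0,0,0,0.01,0.2]

```text
t: 10.87
tool_pos: [515.5, 230.4, 26.7]
tool_rot: [[-1.0, 0.0, -0.001], [0.0, 1.0, -0.0], [0.001, -0.0, -1.0]]
ft_force: [0.0, 0.0, 0.0]
gripper_width: 27.8
grip_force: 59.1
```

```bash
python3 - <<'E'
from h import *
t=ctrl.capture("top")
cv2.imwrite("pics/top3.png",t[:,:,::-1])
a=t[215:285,350:420]; a=cv2.convertScaleAbs(a,alpha=1.8,beta=20)
cv2.imwrite("pics/c3.png",cv2.resize(a,None,fx=6,fy=6,interpolation=cv2.INTER_CUBIC)[:,:,::-1])
E
```

```text
(no output)
```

View pics/c3.png

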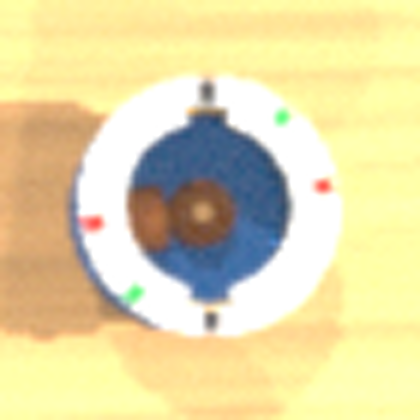

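Two pieces are in the pot: one upright at the centre, crop px (203,212), and one leaning to the left at (150,218). I'll drop the third a little to the -y side.

Emit:
arm_command:
  targets:
    - [0,0,0,0,0,0.05,0.2]
    - [0,0,0,0,0,0.065,0.2]
    - [0,0,0,-0.00535,-0.0606,0,0.2]
    - [0,0,0,-0.00535,-0.0606,0,0.2]
    - [0,0,0,-0.00535,-0.0606,0,0.2]
    - [0,0,0,-0.00535,-0.0606,0,0.2]
    - [0,0,0,-0.00535,-0.0606,0,0.2]
    - [0,0,0,-0.00535,-0.0606,0,0.2]

```text
t: 11.58
tool_pos: [496.4, 10.9, 96.6]
tool_rot: [[-1.0, -0.0, 0.001], [-0.0, 1.0, 0.0], [-0.001, 0.0, -1.0]]
ft_force: [-0.0, -0.2, 1.5]
gripper_width: 27.5
grip_force: 59.2
```

Emit:
arm_command:
  targets:
    - [0,0,0,-0.00535,-0.0606,0,0.2]
    - [0,0,0,-0.00535,-0.0606,0,0.2]
    - [0,0,0,-0.00535,-0.0606,0,0.2]
    - [0,0,0,-0.00535,-0.0606,0,0.2]
    - [0,0,0,-0.00535,-0.0606,0,0.2]
    - [0,0,0,-0.00535,-0.0606,0,0.2]
    - [0,0,0,0,0,-0.01,0.2]
    - [0,0,0,0,0,0,0.2]

```text
t: 12.25
tool_pos: [476.4, -208.3, 89.7]
tool_rot: [[-1.0, 0.005, 0.0], [0.005, 1.0, -0.001], [-0.0, -0.001, -1.0]]
ft_force: [0.4, 1.0, 0.5]
gripper_width: 27.5
grip_force: 59.2
```

Emit:
arm_command:
  targets:
    - [0,0,0,0,0,-0.008,0.2]
    - [0,0,0,0,0,0,0.2]
    - [0,0,0,0,0,0,0.5]
    - [0,0,0,0,0,0,0.5]
    - [0,0,0,0,0,0,0.5]
    - [0,0,0,0,0,0,0.5]
    - [0,0,0,0,0,0.03,0.5]
    - [0,0,0,0,0,0.03,0.6]

```text
t: 12.92
tool_pos: [476.5, -205.2, 120.6]
tool_rot: [[-1.0, -0.0, -0.002], [-0.0, 1.0, 0.001], [0.002, 0.001, -1.0]]
ft_force: [-0.6, -1.0, -0.4]
gripper_width: 51.0
grip_force: 0.0
```

Emit:
arm_command:
  targets:
    - [0,0,0.0163,0.0217,0.044,0,0.6]
    - [0,0,0.0163,0.0217,0.044,0,0.6]
    - [0,0,0.0163,0.0217,0.044,0,0.6]
    - [0,0,0.0163,0.0217,0.044,-0.015,0.6]
    - [0,0,0.0163,0.0217,0.044,-0.025,0.6]
    - [0,0,0.0163,0.0217,0.044,-0.025,0.6]
    - [0,0,0,0,0,0,0.6]
    - [0,0,0,0,0,0,0.6]

```text
t: 13.58
tool_pos: [555.1, -45.1, 81.0]
tool_rot: [[-0.815, -0.579, -0.002], [-0.579, 0.815, 0.001], [0.001, 0.002, -1.0]]
ft_force: [-0.2, -0.7, 0.2]
gripper_width: 51.6
grip_force: 0.0
```

```bash
python3 - <<'E'
from h import *
s=ctrl.state();R=np.array(s["tool_rot"]);print(s["t"],np.round(s["tool_pos"],1),np.arctan2(R[1,1],R[0,1])-np.pi/2,np.round(s["joint_pos"],2))
t=ctrl.capture("top");d=ctrl.capture("side")
X=np.zeros((600,800,3),np.uint8)
X[:300,:300]=cv2.resize(t[195:255,295:355],None,fx=5,fy=5,interpolation=cv2.INTER_CUBIC)
X[:300,300:650]=cv2.resize(cv2.convertScaleAbs(t[220:280,350:420],alpha=1.6),None,fx=5,fy=5,interpolation=cv2.INTER_CUBIC)
X[300:600,:500]=cv2.resize(d[170:245,300:425],None,fx=4,fy=4,interpolation=cv2.INTER_CUBIC)
cv2.imwrite("pics/c4.png",X[:,:,::-1])
E
```

```text
13.5833 [555.1 -45.1  81. ] 0.6177564745720039 [ 0.01  0.47 -0.02  1.91  0.01  0.76  2.17]
```

View pics/c4.png

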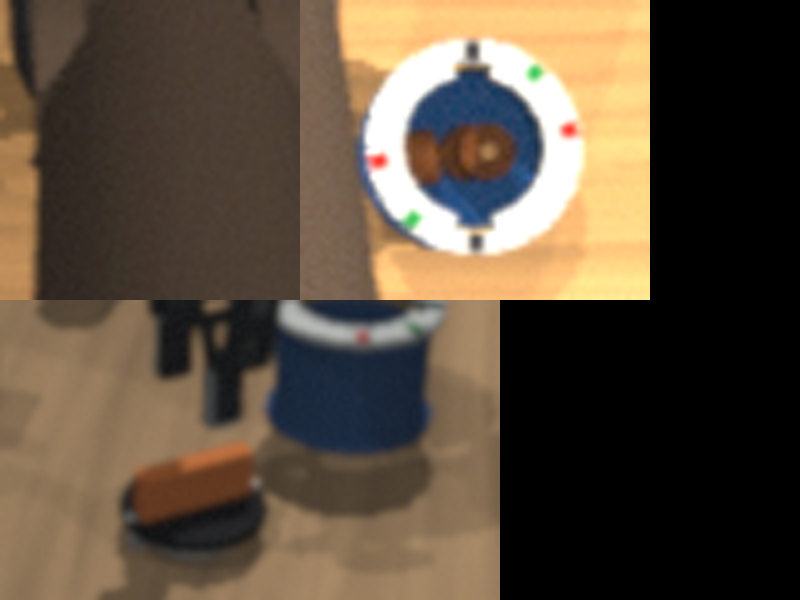

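The third piece stands on the centre one, crop px (488,150), so three are inside with the top at z≈44, clear of the skirt. The open fingers straddle the lid's bar. I'll go down and grip.

Emit:
arm_command:
  targets:
    - [0,0,0,0,-0.001,-0.03,0.6]
    - [0,0,0,0,0,-0.037,0.6]
    - [0,0,0,0,0,-0.02,0.6]
    - [0,0,0,0,0,-0.008,0.6]
    - [0,0,0,0,0,0,0.6]
    - [0,0,0,0,0,0,0.6]
    - [0,0,0,0,0,0,0.6]
    - [0,0,0,0,0,0,0.6]

```text
t: 14.35
tool_pos: [556.0, -48.2, 26.0]
tool_rot: [[-0.817, -0.576, 0.002], [-0.576, 0.817, -0.0], [-0.001, -0.001, -1.0]]
ft_force: [-0.5, 0.7, -0.0]
gripper_width: 51.4
grip_force: 0.0
```

Emit:
arm_command:
  targets:
    - [0,0,0,0,0,0,0.3]
    - [0,0,0,0,0,0,0.3]
    - [0,0,0,0,0,0,0.2]
    - [0,0,0,0,0,0,0.0]
    - [0,0,0,0,0,0,0.0]
    - [0,0,0,0,0,0,0.0]
    - [0,0,0,0,0,0,0.0]
    - [0,0,0,0,0,0,0.0]

```text
t: 15.02
tool_pos: [555.5, -47.9, 25.4]
tool_rot: [[-0.817, -0.576, 0.001], [-0.576, 0.817, 0.0], [-0.0, -0.0, -1.0]]
ft_force: [-1.5, 0.9, 5.5]
gripper_width: 12.8
grip_force: 59.5
```

Emit:
arm_command:
  targets:
    - [0,0,0,0,0,0.03,0]
    - [0,0,0,0,0,0.065,0]
    - [0,0,0,0,0,0.055,0]
    - [0,0,-0.01695,-0.0219,-0.0403,0.01,0]
    - [0,0,-0.01695,-0.0219,-0.0403,0,0]
    - [0,0,-0.01695,-0.0219,-0.0403,0,0]
    - [0,0,-0.01695,-0.0219,-0.0403,0,0]
    - [0,0,-0.01695,-0.0219,-0.0403,0,0]

```text
t: 15.68
tool_pos: [488.6, -169.8, 120.8]
tool_rot: [[-0.997, -0.077, -0.0], [-0.077, 0.997, 0.0], [0.0, 0.0, -1.0]]
ft_force: [0.1, -0.5, -0.7]
gripper_width: 12.5
grip_force: 58.7
```

Emit:
arm_command:
  targets:
    - [0,0,-0.01695,-0.0219,-0.0403,0,0]
    - [0,0,0,0,0,0,0]
    - [0,0,0,0,0,0,0]
    - [0,0,0,0,0,0,0]
    - [0,0,0,0,0,0,0]
    - [0,0,0,0,0,0,0]
    - [0,0,0,0,0,0,0]
    - [0,0,0,0,0,0,0]

```text
t: 16.35
tool_pos: [476.7, -192.5, 120.9]
tool_rot: [[-1.0, 0.023, -0.0], [0.023, 1.0, 0.0], [0.0, 0.0, -1.0]]
ft_force: [0.2, 0.4, -0.7]
gripper_width: 12.5
grip_force: 58.7
```

```bash
python3 - <<'E'
from h import *
s=ctrl.state();R=np.array(s["tool_rot"]);print(np.round(s["tool_pos"],1),np.arctan2(R[1,1],R[0,1])-np.pi/2,np.round(s["joint_pos"],2))
t=ctrl.capture("top");d=ctrl.capture("side")
X=np.zeros((600,800,3),np.uint8)
X[:300,:400]=cv2.resize(t[215:275,345:425],None,fx=5,fy=5,interpolation=cv2.INTER_CUBIC)
X[300:600,:500]=cv2.resize(d[140:215,330:455],None,fx=4,fy=4,interpolation=cv2.INTER_CUBIC)
X[:300,450:650]=cv2.resize(t[170:300,190:277],(200,300))
cv2.imwrite("pics/c5.png",X[:,:,::-1]);cv2.imwrite("pics/side5.png",d[:,:,::-1])
E
```

```text
[ 476.7 -192.5  120.9] -0.02341994267881997 [ 0.15  0.35  0.17  1.99 -0.08  0.8   1.92]
```

View pics/c5.png

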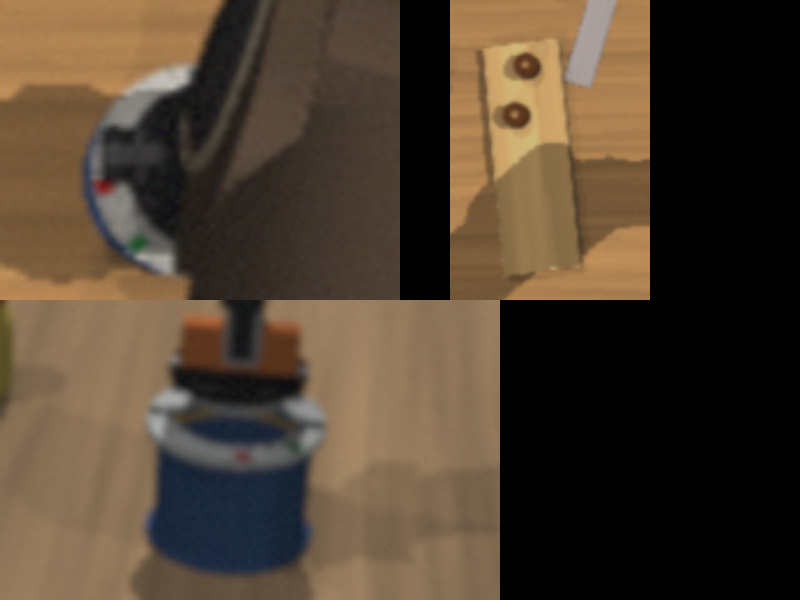

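The board still holds two pieces. The side crop shows the lid at px 238 against the pot centre at 236, centred to within about 1 mm, with the bar in line with the slots. I'll lower gently and check the force.

Emit:
arm_command:
  targets:
    - [0,0,0,0,-0.0005,-0.01,0]
    - [0,0,0,0,0,-0.01,0]
    - [0,0,0,0,0,-0.006,0]
    - [0,0,0,0,0,-0.004,0]
    - [0,0,0,0,0,-0.003,0]
    - [0,0,0,0,0,0,0]
    - [0,0,0,0,0,0,0]
    - [0,0,0,0,0,0,0]

```text
t: 17.12
tool_pos: [476.6, -193.4, 101.3]
tool_rot: [[-1.0, 0.025, 0.0], [0.025, 1.0, -0.0], [-0.0, -0.0, -1.0]]
ft_force: [0.4, 0.5, -2.0]
gripper_width: 13.1
grip_force: 58.7
```

The lugs have gone below the lip with no contact force. Next I'll seat it.

Emit:
arm_command:
  targets:
    - [0,0,0,0,0,-0.004,0]
    - [0,0,0,0,0,-0.004,0]
    - [0,0,0,0,0,-0.003,0]
    - [0,0,0,0,0,-0.002,0]
    - [0,0,0,0,0,-0.001,0]
    - [0,0,0,0,0,0,0]
    - [0,0,0,0,0,0,0]
    - [0,0,0,0,0,0,0]

```text
t: 17.78
tool_pos: [476.3, -193.3, 93.4]
tool_rot: [[-1.0, 0.025, -0.0], [0.025, 1.0, 0.0], [0.0, 0.0, -1.0]]
ft_force: [-3.7, 2.1, 7.7]
gripper_width: 12.6
grip_force: 60.0
```

Emit:
arm_command:
  targets:
    - [0,0,0,0,0,-0.0005,0]
    - [0,0,-0.007,0,0,0,0]
    - [0,0,-0.008,0,0,0,0]
    - [0,0,-0.008,0,0,0,0]
    - [0,0,-0.008,0,0,0,0]
    - [0,0,-0.008,0,0,0,0]
    - [0,0,-0.008,0,0,0,0]
    - [0,0,-0.008,0,0,0,0]

```text
t: 18.45
tool_pos: [477.7, -192.8, 93.4]
tool_rot: [[-0.932, 0.363, 0.002], [0.363, 0.932, 0.0], [-0.002, 0.001, -1.0]]
ft_force: [1.3, 2.5, 6.4]
gripper_width: 12.6
grip_force: 59.9
```

Emit:
arm_command:
  targets:
    - [0,0,-0.008,0,0,0,0]
    - [0,0,-0.008,0,0,0,0]
    - [0,0,-0.008,0,0,0,0]
    - [0,0,-0.008,0,0,0,0]
    - [0,0,-0.008,0,0,0,0]
    - [0,0,-0.008,0,0,0,0]
    - [0,0,-0.008,0,0,0,0]
    - [0,0,0,0,0,0,0]

```text
t: 19.12
tool_pos: [478.2, -192.9, 93.4]
tool_rot: [[-0.749, 0.662, 0.003], [0.662, 0.749, -0.0], [-0.002, 0.002, -1.0]]
ft_force: [2.2, 2.0, 5.9]
gripper_width: 12.5
grip_force: 59.7
```

Emit:
arm_command:
  targets:
    - [0,0,0,0,0,0,0]
    - [0,0,0,0,0,0,0]
    - [0,0,0,0,0,0,0]
    - [0,0,0,0,0,0,0]
    - [0,0,0,0,0,0,0]
    - [0,0,0,0,0,0,0]
    - [0,0,0,0,0,0,0]
    - [0,0,0,0,0,0,0]

```text
t: 19.78
tool_pos: [478.2, -192.8, 93.4]
tool_rot: [[-0.751, 0.66, 0.003], [0.66, 0.751, 0.0], [-0.002, 0.002, -1.0]]
ft_force: [1.7, 3.1, 5.5]
gripper_width: 12.8
grip_force: 59.7
```

```bash
python3 - <<'E'
from h import *
s=ctrl.state();R=np.array(s["tool_rot"]);print(np.round(s["tool_pos"],1),np.arctan2(R[1,1],R[0,1])-np.pi/2,s["torque"])
d=ctrl.capture("side");t=ctrl.capture("top")
X=np.zeros((600,800,3),np.uint8)
X[:450,:]=cv2.resize(d[145:190,350:430],None,fx=10,fy=10,interpolation=cv2.INTER_CUBIC)
X[450:600,:200]=cv2.resize(t[215:275,345:425],(200,150))
cv2.imwrite("pics/c6.png",X[:,:,::-1]);cv2.imwrite("pics/side6.png",d[:,:,::-1])
# predicted pixels (side-camera frame, pot centre 477.7,-193.3): bar top ends for angle a, green marks
c=np.array([477.7,-193.3])
for a in(-.62,-.67,-.72,-.77,-.82):
    u=np.array([np.cos(a),np.sin(a)]); print(a,[pix("side",np.r_[c+k*35*u,115]).round(1).tolist() for k in(1,-1)],"green",[pix("side",np.r_[c+k*49*u,80]).round(1).tolist() for k in(1,-1)])
E
```

```text
[ 478.2 -192.8   93.4] -0.7211983034217673 [ 0.49911686 -0.24578175 -0.01620249]
-0.62 [[378.5, 151.6], [401.4, 160.9]] green [[373.5, 162.6], [404.9, 176.1]]
-0.67 [[379.0, 151.4], [400.9, 161.1]] green [[374.1, 162.3], [404.2, 176.4]]
-0.72 [[379.5, 151.2], [400.4, 161.3]] green [[374.8, 162.0], [403.5, 176.7]]
-0.77 [[380.0, 151.0], [399.8, 161.6]] green [[375.6, 161.7], [402.8, 177.0]]
-0.82 [[380.6, 150.8], [399.3, 161.7]] green [[376.3, 161.5], [402.0, 177.3]]
```

View pics/c6.png

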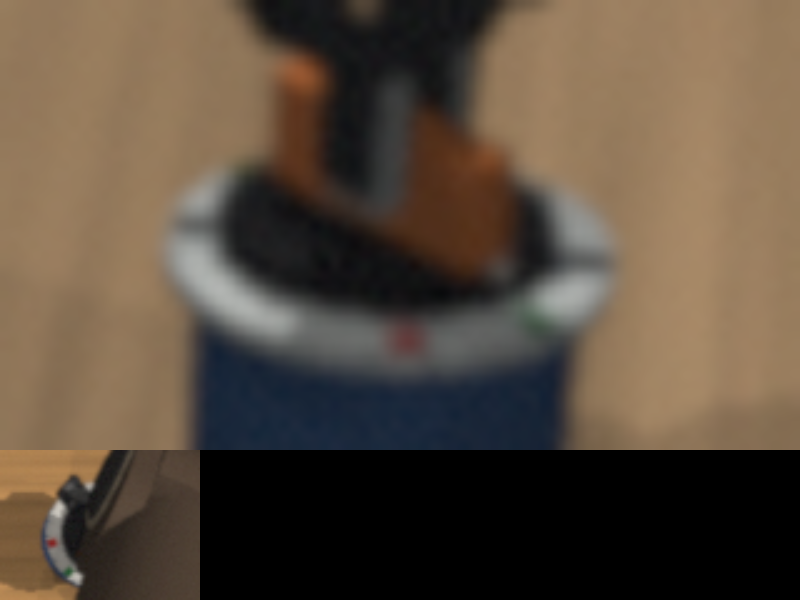

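The near green mark is at side px (404.0,176.8), against (403.5,176.7) predicted for -0.72 rad. The bar's ends are at about (400,161) and (380,151), as predicted for that angle. I'll check the bar's silhouette numerically.

```bash
python3 - <<'E'
from h import *
d=cv2.imread("pics/side6.png")[:,:,::-1].copy();h=hsv(d)
m=((h[:,:,0]<16)&(h[:,:,1]>130)&(h[:,:,2]>70));M=np.zeros_like(m);M[145:176,370:408]=m[145:176,370:408]
v,u=np.nonzero(M);print("obs u",u.min()-.5,u.max()+.5,"v",v.min(),v.max(),M.sum())
for r in range(148,176,4): print(r,np.nonzero(M[r])[0])
c=np.array([477.9,-193])
for a in(-.60,-.66,-.72,-.78,-.84):
    R=np.array([[np.cos(a),-np.sin(a)],[np.sin(a),np.cos(a)]])
    Q=np.array([pix("side",np.r_[c+R@[x*35,y*7],z]) for x in(1,-1) for y in(1,-1) for z in(87,115)])
    nb=pix("side",np.r_[c+R@[-35,7],87])
    print(a,"u",Q[:,0].min().round(1),Q[:,0].max().round(1),"v",Q[:,1].min().round(1),Q[:,1].max().round(1))
E
```

```text
obs u 376.5 400.5 v 150 171 168
148 []
152 [378 379 380 381 382]
156 [378 379 380 381]
160 [378 379 380 391 392 393 394 395 396 397 398 399]
164 [391 392 393 394 395 396 397 398 399 400]
168 [391 392 393 394 395 396 397 398 399]
172 []
-0.6 u 375.8 403.3 v 150.8 172.4
-0.66 u 376.3 402.8 v 150.6 172.6
-0.72 u 376.7 402.4 v 150.4 172.9
-0.78 u 377.3 401.9 v 150.3 173.0
-0.84 u 377.8 401.3 v 150.1 173.2
```

The tool's yaw (-0.721 rad, 0.696 past the slots) and its seated height (93.4 mm) both match. The silhouette agrees within about 2 px, which is mask-edge loss. The lid is still gripped, so I'm handing in.

```bash
python3 -c "
from workcell import ctrl
print(ctrl.hand_in())"
```

```text
the job is handed in; nothing more can be done
None
```

I handed the job in at about 20 s: three pieces are in the pot, two are still on the board, and the lid is seated flush, turned about 40° clockwise to the green marks and still gripped. The bystanders were not touched. The hand-in gave no verdict, and the lid angle rests mainly on the tool's own yaw because the camera check was only good to a few degrees.

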